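Hang a second tube carrier on the drying hook

TASK

Hang the rinsed tube carrier that has the open window in its handle on the drying hook, by that window, in front of the carrier already hanging there. Do not push that one along the bar or knock it off, and leave the new one hanging straight and still.

Things in the scene. Friction and masses are not known exactly. Their poses are not given: they have to be found in the camera images.
- carrier_mid (a point): centre of the carrier to hang, 80 mm up. White tray 56 (x) x 90 (y) x 32 high; across its middle a handle plate 16 thick (x), 90 wide (y), with a roof-shaped window 66 wide: sides 32 to 72 mm up, then 45 degree slopes to a peak 105 mm up; above, a grip tab 36 wide, 16 thick, from 120 to 160 mm. z up; same both ways round; 0.13-0.25 kg. Two other carriers lack a window (closed plate; knob on rod)
- hook_root (a point): drying hook on a fixed steel stand: a level round bar, 16 mm thick, leaving a 24 x 30 mm post. This point: on the bar's top line where it leaves the post, 170 mm over the bench. The bar runs 189 mm along this frame's -x, roughly towards the robot; its last 16 mm turn up to 12 mm above the top line. y across the bar, z up. The post ends 10 mm above the bar; foot 22 mm high
- hung_mid (a point): centre of the carrier already hanging on the bar by its window's peak, just like the one to hang (80 mm above its underside). A hanging carrier's centre is 22 mm below the bar's top line. It hangs about 40 mm along the bar from the post; x along the bar, z up

How it is judged:
By the outcome, as a careful person would: the job done as asked, in the order asked, and still so for the second after the job is handed in, with the robot touching nothing.
It also fails if it takes over 48 s, if anything falls off the work surface, if the arm or the gripper's body presses on something with over 40 N, if the wrist force passes 120 N, or if a joint passes its speed limit or range.

ROBOT

A 7-joint arm with a two-finger parallel gripper is mounted at the origin on the work surface. World frame = base frame: x ahead of the robot, y to its left, z up, the work surface at z = 0. Lengths are in m, angles in rad, forces in N, time in s.
With the tool pointing down it reaches from about 0.425 to 1.025 m from the base axis. Payload 9.4 kg.
Tool frame: the origin (TCP) lies between the finger pads; the fingertips stand 22 mm ahead of it and the grasp point (between the pads) lies 3 mm ahead of it; z points along the fingers, y is the direction in which the jaws open and shut (so a half turn about z gives the same grasp; the last joint's range is limited). The gripper opens to 85 mm and grips with 20 to 120 N. Pads are 22 mm wide; open, the fingers measure 114 mm over their backs; the gripper's body (76 mm by 85 mm) begins 54 mm behind the grasp point. The pads swing forward as they close: fully open they stand 13 mm farther back than shut.
Start: joints at [-1.319, 0.599, -0.003, 1.599, 0.002, 0.943, -0.08], TCP at [0.234, 0.686, 0.253] pointing down, gripper open.
Joint ranges: [-2.57, 2.57], [-0.35, 1.97], [-1.29, 1.29], [0.11, 2.56], [-1.05, 4.19], [0.11, 1.86], [-2.63, 2.63]. Speed limits (rad/s): [2.22, 2.22, 3.01, 3.01, 3.14, 3.14, 3.14].

INTERFACE

Orientations are given as a 3x3 rotation matrix whose columns are the frame's x, y, z axes.
In Python, from bench import bot gives the robot as it stands. Calls block until the motion is done:
- bot.move_pose(position, orientation): joint-space move of the TCP to a pose.
- bot.move_l(position, feed=0.15, rot=None): straight line of the TCP; rot=None keeps the orientation; feed is the mean speed in m/s.
- bot.movej(angles): joint-space move.
- bot.grip(opening, squeeze=None): finger opening in m; squeeze is the grip in N (None keeps the last); returns when the fingers have stopped.
- bot.dwell(seconds).
- bot.inverse_kinematics(position, orientation): joint angles nearest the present ones, or None.
- bot.sense(): the state.
- bot.capture(name): name is "scene" or "top" or "wrist"; returns (picture, depth): 400x640x3 uint8, blue, green, red; 400x640 float32, m along the optical axis (not along the pixel's ray), 0 where there is no reading.
- bot.calibration(name): a dict with "fov_y" (degrees; the focal length in pixels is half the picture's height over the tangent of half this angle, whatever the lens; pixels are square), "cx", "cy" (the principal point, pixels), "eye" and "attitude" of the camera in the world. Camera axes: x right, y up, looking along -z (the intrinsics and any distortion apply to the point x, -y, -z); pixel columns grow to the right and rows downward; lengths in m; the calibration is good to about 2 mm. A picture is of the moment at which its call begins: read the wrist's pose just before it. calibration takes no time and is no camera call; for the wrist camera it gives the pose at the moment of the call.
A pose or a line that the arm cannot do raises bot.MotionError and nothing moves.
- bot.hand_in(): hands the job in, once; it reports no verdict.
The state is a dict: "time": time; "joint_pos": joint angles; "qvel": joint speeds; "joint_efforts": joint torques, N m; "tool_pos": TCP position; "orientation": TCP orientation; "ft_force": force on the tool from outside, world axes, zero at the start; "torque": the same for the moment, N m; "gripper_width": finger opening in m.
Only numpy, scipy, OpenCV 4.12 (cv2) and the standard library are available. Lean on these libraries where they do the work, as an engineer would, in place of code of your own. Each camera call takes 0.05 s, during which the arm holds its last target. There are 200 camera calls.

## Working session

There is one attempt and no reset: what is moved stays moved. The work goes in short steps, each a Python script; the robot and the scene stay as the last script left them, time stands still between calls to the robot, and variables do not carry over. Pictures are saved under pics/ and viewed, about 8 in all and at most 12, crops included, and the job is handed in when it is done.

```bash
ls; mkdir -p pics; python3 - <<'E'
from bench import bot
import cv2,numpy as np
for n in("scene","top"):
    p,d=bot.capture(n); cv2.imwrite(f"pics/{n}0.png",p); np.save(f"pics/{n}0.npy",d)
    c=bot.calibration(n); print(n,c); np.save(f"pics/{n}0c.npy",c,allow_pickle=True)
print(bot.sense())
E
```

```text
pics
scene {'fov_y': 57.9397435894625, 'cx': 316.4290997604127, 'cy': 199.16789389742215, 'eye': array([1.33339195, 0.00523376, 0.81439849]), 'attitude': array([[ 0.05418763, -0.66117394,  0.74827316],
       [ 0.99852022,  0.0324343 , -0.04365081],
       [ 0.00459106,  0.74953121,  0.66195309]])}
top {'fov_y': 53.19220528881293, 'cx': 328.2323387408645, 'cy': 206.24376252559193, 'eye': array([0.46903762, 0.0202353 , 1.00376397]), 'attitude': array([[-0.01701446,  0.99168062, -0.1275933 ],
       [-0.99949284, -0.02030479, -0.02453134],
       [-0.02691801,  0.1271112 ,  0.99152315]])}
{'time': 0.1, 'joint_pos': array([-1.3187097 ,  0.6000377 , -0.0025418 ,  1.60003174,  0.00178108,
        0.9428832 , -0.07979788]), 'qvel': array([-9.88849148e-05, -7.57004564e-04, -3.51926362e-05, -1.81137939e-03,
       -7.17362537e-04, -1.87896533e-04,  1.18554824e-03]), 'joint_efforts': array([ 5.36222869e-03, -7.77993965e+01,  1.57011431e+00, -2.58625925e+01,
        1.26486560e-02,  5.66757444e-03, -7.04128894e-06]), 'tool_pos': array([0.23398226, 0.6858086 , 0.25251514]), 'orientation': array([[-9.46450401e-01,  3.22849082e-01, -3.30016987e-04],
       [ 3.22849231e-01,  9.46449491e-01, -1.31703018e-03],
       [-1.12857577e-04, -1.35304947e-03, -9.99999078e-01]]), 'ft_force': array([-0.65902881,  0.36518263, -0.12377423]), 'torque': array([ 0.00553598,  0.05357597, -0.00307497]), 'gripper_width': 0.08545831120217845}
```

View pics/scene0.png

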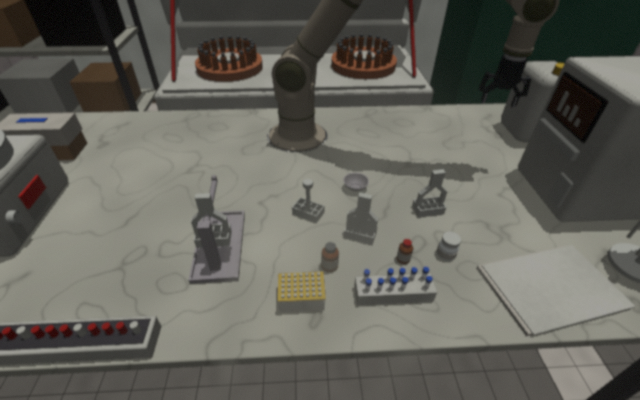

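View pics/top0.png

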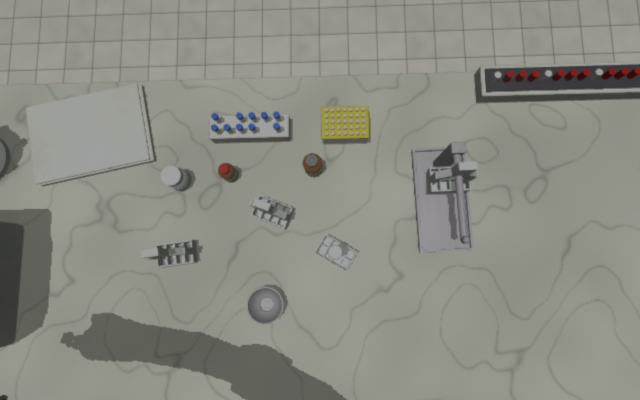

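The window carrier is at scene (430,195), top (172,253). The closed-plate carrier is at top (272,210) and the knob carrier at (338,252). The hook bar in the top view runs from its post at (458,150) to its tip at (465,240). Next I measure with depth.

```bash
cat > h.py <<'E'
import numpy as np,cv2
def cloud(d,c):
    H,W=d.shape; f=H/2/np.tan(np.radians(c["fov_y"]/2))
    v,u=np.mgrid[:H,:W]
    P=np.stack([(u-c["cx"])/f*d,-(v-c["cy"])/f*d,-d],-1)
    P=P@np.array(c["attitude"]).T+c["eye"]; P[d<=0]=np.nan
    return P
def rect(pts):
    (c,s,a)=cv2.minAreaRect(pts[:,:2].astype(np.float32)*1000); return np.round(c,1),np.round(s,1),round(a,1)
E
python3 - <<'E'
from h import *
for n,boxes in(("top",dict(car=(135,230,205,275),hook=(405,135,485,255))),("scene",dict(car=(405,160,455,220),hook=(185,170,250,285)))):
    d=np.load(f"pics/{n}0.npy"); c=np.load(f"pics/{n}0c.npy",allow_pickle=True).item(); P=cloud(d,c)
    im=cv2.imread(f"pics/{n}0.png")
    for k,(a,b,e,f) in boxes.items():
        Q=P[b:f,a:e].reshape(-1,3); Q=Q[~np.isnan(Q[:,0])]
        print(n,k,"table z",np.median(Q[Q[:,2]<.012][:,2]) if (Q[:,2]<.012).any() else None, "zmax",Q[:,2].max())
        for lo,hi in((.024,.04),(.06,.11),(.125,.15),(.15,.166),(.155,.178),(.178,.19),(.2,.225),(.225,.25)):
            S=Q[(Q[:,2]>lo)&(Q[:,2]<hi)]
            if len(S)>8: print("  ",lo,hi,len(S),rect(S),"mean",S.mean(0).round(4))
    tiles=[cv2.resize(im[b:f,a:e],None,fx=4,fy=4,interpolation=cv2.INTER_CUBIC) for a,b,e,f in boxes.values()]
    h=max(t.shape[0] for t in tiles); 
    cv2.imwrite(f"pics/{n}crop.png",np.hstack([cv2.copyMakeBorder(t,0,h-t.shape[0],0,8,0) for t in tiles]))
E
```

```text
top car table z 0.0002450648772803765 zmax 0.1633385753329546
   0.024 0.04 266 (array([485.7, 422.1]), array([56. , 91.7]), 7.0) mean [0.4838 0.4187 0.0299]
   0.06 0.11 164 (array([485.8, 421.7]), array([16.1, 90.1]), 7.1) mean [0.4875 0.3971 0.0903]
   0.125 0.15 46 (array([481.3, 413.4]), array([13. , 30.1]), 38.8) mean [0.4853 0.4085 0.1378]
   0.15 0.166 146 (array([485.7, 422.8]), array([16.1, 38.8]), 7.1) mean [0.4858 0.421  0.1594]
   0.155 0.178 137 (array([485.7, 422.8]), array([16.1, 38.8]), 7.0) mean [0.4857 0.4218 0.1599]
top hook table z 0.002166926644489253 zmax 0.23225491697605993
   0.024 0.04 22 (array([ 592.6, -235.3]), array([226.9, 121.5]), 2.6) mean [ 0.6512 -0.2176  0.03  ]
   0.06 0.11 719 (array([ 660.1, -235.6]), array([90.4, 90.5]), 1.5) mean [ 0.6447 -0.2266  0.0866]
   0.125 0.15 110 (array([ 669.8, -235.6]), array([70. , 91.8]), 1.7) mean [ 0.6631 -0.2257  0.1381]
   0.15 0.166 241 (array([ 601. , -223.4]), array([ 87.4, 197.3]), 74.4) mean [ 0.6249 -0.2253  0.16  ]
   0.155 0.178 787 (array([ 602.1, -227.2]), array([ 78.2, 205.3]), 76.7) mean [ 0.6002 
[... 1048 characters left out ...]
(array([ 656.1, -226.4]), array([ 81. , 104.2]), 43.5) mean [ 0.6673 -0.2278  0.0881]
   0.125 0.15 199 (array([ 673.6, -235.6]), array([71.1, 91. ]), 4.0) mean [ 0.6775 -0.2324  0.1384]
   0.15 0.166 211 (array([ 610. , -247.9]), array([204. ,  84.9]), 15.5) mean [ 0.6538 -0.2328  0.159 ]
   0.155 0.178 424 (array([ 608.4, -246. ]), array([203.5,  76.2]), 14.3) mean [ 0.6326 -0.2347  0.167 ]
   0.178 0.19 154 (array([ 602.8, -235.5]), array([ 35.7, 210.4]), 88.1) mean [ 0.6638 -0.2357  0.1816]
   0.2 0.225 121 (array([ 650.8, -235.5]), array([14.5, 38.5]), 18.7) mean [ 0.651  -0.2358  0.2125]
   0.225 0.25 81 (array([ 643.6, -237.3]), array([20.1, 37.2]), 2.6) mean [ 0.6455 -0.2374  0.2279]
```

View pics/topcrop.png

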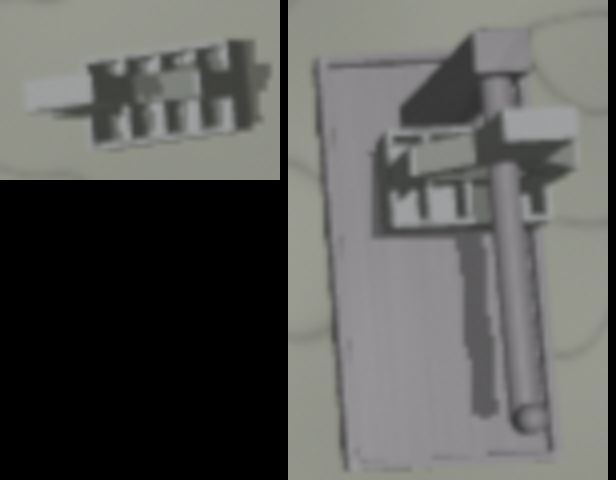

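View pics/scenecrop.png

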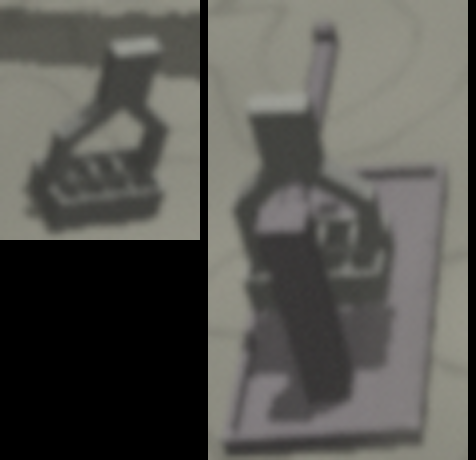

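Both cameras put the carrier at about (0.486, 0.422) with yaw 7°, and its sizes match (56x91, tab top 0.160). The hung one is at (0.6435, -0.236), with its tab top at 0.2285 as expected. The window is open in the crop, at (125,125). Now I fit the bar as a cylinder, check IK and pick.

```bash
cat >> h.py <<'E'
from scipy.optimize import least_squares
def R(yaw,s=1):  # tool down, tool y along s*(cos yaw, sin yaw)
    y=s*np.array([np.cos(yaw),np.sin(yaw),0]); z=np.array([0,0,-1.]); return np.stack([np.cross(y,z),y,z],1)
def barfit(Q):   # y=a+b(x-.57), z=c+e(x-.57), r=8 mm
    Q=Q[(Q[:,0]>.525)&(Q[:,0]<.60)&(Q[:,2]>.157)&(Q[:,2]<.18)&(abs(Q[:,1]+.236)<.025)]
    def f(p):
        d=np.array([1,p[1],p[3]]);d/=np.linalg.norm(d)
        return np.linalg.norm(np.cross(Q-[.57,p[0],p[2]],d),axis=1)-.008
    s=least_squares(f,[-.236,0,.162,0],loss="soft_l1",f_scale=.001); return s.x,len(Q),abs(s.fun).mean()
E
python3 - <<'E'
from h import *
from bench import bot
for n in("top","scene"):
    d=np.load(f"pics/{n}0.npy"); c=np.load(f"pics/{n}0c.npy",allow_pickle=True).item(); P=cloud(d,c).reshape(-1,3)
    P=P[~np.isnan(P[:,0])]
    print(n,[np.round(a,4) for a in barfit(P)])
    S=P[(abs(P[:,1]+.24)<.04)&(P[:,2]>.16)&(P[:,0]<.8)&(P[:,0]>.45)]
    print(" tip x",np.sort(S[:,0])[:4].round(4)); T=S[(S[:,0]>.665)&(S[:,2]>.176)]; print(" post top",rect(T),T[:,2].mean().round(4))
for s in(1,-1):
    for p,y in(((.486,.422,.143),7),((.486,.422,.3),7),((.43,-.23,.3),2),((.43,-.23,.24),2),((.57,-.236,.21),2)):
        q=bot.inverse_kinematics(p,R(np.radians(y),s)); print(s,p,None if q is None else np.round(q,2))
E
```

```text
top [array([-0.2384,  0.0269,  0.1629,  0.0031]), np.int64(285), np.float64(0.0009)]
 tip x [0.4939 0.494  0.494  0.4942]
 post top (array([ 694.3, -234.2]), array([30.2, 24.5]), 89.6) 0.1802
scene [array([-0.24  ,  0.0349,  0.1623,  0.009 ]), np.int64(79), np.float64(0.0008)]
 tip x [0.4973 0.4994 0.5004 0.5015]
 post top (array([ 695.4, -235.4]), array([26.1, 29.6]), 2.5) 0.1798
1 (0.486, 0.422, 0.143) [-0.94  0.64  0.21  1.89 -0.22  0.63 -0.47]
1 (0.486, 0.422, 0.3) [-1.01  0.47  0.31  1.76 -0.17  0.94 -0.51]
1 (0.43, -0.23, 0.3) [-0.21  0.32  0.78  2.11 -0.3   0.83  0.78]
1 (0.43, -0.23, 0.24) [-0.17  0.42  0.76  2.18 -0.45  0.7   0.93]
1 (0.57, -0.236, 0.21) [-0.08  0.58  0.59  1.92 -0.46  0.77  0.8 ]
-1 (0.486, 0.422, 0.143) [-0.46  0.68 -0.53  1.86  0.49  0.73  1.99]
-1 (0.486, 0.422, 0.3) [-0.44  0.5  -0.55  1.72  0.3   1.    2.17]
-1 (0.43, -0.23, 0.3) [-0.41  0.44  1.13  2.11 -0.51  0.9  -2.09]
-1 (0.43, -0.23, 0.24) [-0.36  0.56  1.12  2.18 -0.71  0.83 -1.89]
-1 (0.57, -0.236, 0.21) [-0.34  0.79  1.11  1.94 -0.86  0.99 -1.92]
```

```bash
python3 - <<'E'
from h import *
from bench import bot
r=R(np.radians(7),1)
bot.grip(.06,40)
bot.move_pose([.486,.4218,.24],r)
bot.move_l([.486,.4218,.143],.12)
bot.grip(.0,45); s=bot.sense(); print(s["time"],s["gripper_width"],s["ft_force"])
bot.move_l([.486,.4218,.30],.15)
s=bot.sense(); print(s["time"],s["gripper_width"],s["ft_force"],s["tool_pos"])
# transfer
r2=R(np.radians(1.7),1)
bot.move_pose([.43,-.243,.30],r2)
s=bot.sense(); print(s["time"],s["gripper_width"],s["tool_pos"])
for n in("scene","top"):
    p,d=bot.capture(n); cv2.imwrite(f"pics/{n}1.png",p); P=cloud(d,bot.calibration(n)).reshape(-1,3)
    np.save(f"pics/{n}1.npy",P)
    if n=="scene": cv2.imwrite("pics/c1.png",cv2.resize(p[90:290,150:300],None,fx=3,fy=3))
    Q=P[(abs(P[:,0]-.43)<.07)&(abs(P[:,1]+.243)<.07)&(P[:,2]>.13)]
    for lo,hi in((.14,.182),(.18,.20),(.22,.265)):
        S=Q[(Q[:,2]>lo)&(Q[:,2]<hi)]
        if len(S)>8: print(n,lo,hi,len(S),rect(S),S.mean(0).round(4),S[:,2].min().round(4),S[:,2].max().round(4))
E
```

```text
3.2667 0.015533773433533248 [-0.12925802  0.17946813  4.82529502]
4.4667 0.015421247469534676 [-0.53333385 -0.99282018 -1.59654481] [0.48553698 0.42153223 0.29897835]
6.8417 0.015502695945120755 [ 0.43061404 -0.24236457  0.29991691]
scene 0.14 0.182 353 (array([ 450.3, -235.7]), array([97.9, 92.3]), 2.2) [ 0.4426 -0.2364  0.172 ] 0.1541 0.1819
scene 0.18 0.2 297 (array([ 449.6, -236.9]), array([97.8, 92.4]), 0.3) [ 0.4358 -0.2354  0.1863] 0.18 0.1998
scene 0.22 0.265 227 (array([ 430.9, -238.6]), array([20.1, 91.3]), 2.5) [ 0.4352 -0.2344  0.2454] 0.2205 0.2646
top 0.14 0.182 627 (array([ 451.3, -233.4]), array([96.9, 92.9]), 3.8) [ 0.4343 -0.231   0.1665] 0.155 0.182
top 0.18 0.2 358 (array([ 450.7, -234.5]), array([98.4, 90.4]), 1.5) [ 0.4316 -0.2235  0.187 ] 0.18 0.1991
top 0.22 0.265 208 (array([ 428.9, -207.7]), array([16., 32.]), 0.5) [ 0.4295 -0.2056  0.2484] 0.2202 0.265
```

View pics/c1.png

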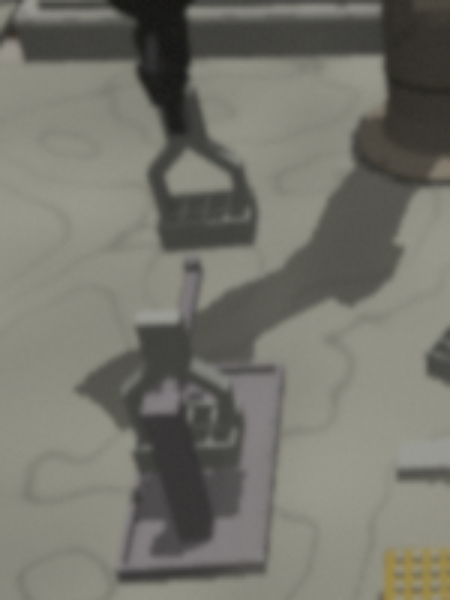

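Held straight, with the window open toward the bar tip, which is at (193,265) in the crop. The carrier seems to sit a few mm in +y off the TCP. I check that from the saved clouds.

```bash
python3 - <<'E'
from h import *
for n in("scene","top"):
    P=np.load(f"pics/{n}1.npy"); t=np.radians(1.7)
    Q=(P-[.4306,-.2424,.157])@np.array([[np.cos(t),-np.sin(t),0],[np.sin(t),np.cos(t),0],[0,0,1]])
    Q=Q[(abs(Q[:,0])<.06)&(abs(Q[:,1])<.06)]
    for lo,hi in((.002,.012),(.012,.022),(.022,.031),(.031,.036),(.04,.06),(.06,.075),(.075,.085),(.085,.095)):
        S=Q[(Q[:,2]>lo)&(Q[:,2]<hi)&((Q[:,0]<.035))]
        if len(S)>5: print(n,lo,hi,len(S),"x",np.percentile(S[:,0],[1,99]).round(4),"y",np.percentile(S[:,1],[1,99]).round(4), "mid",S[:,1].min()/2+S[:,1].max()/2)
E
```

```text
scene 0.002 0.012 93 x [-0.028   0.0307] y [-0.0363  0.0517] mid 0.007605992380069836
scene 0.012 0.022 177 x [-0.0283  0.0302] y [-0.0372  0.0512] mid 0.0063033771995286945
scene 0.022 0.031 228 x [-0.0282  0.0311] y [-0.0388  0.0506] mid 0.005749243382895879
scene 0.031 0.036 66 x [-0.0287  0.0304] y [-0.0389  0.0505] mid 0.004868477352775985
scene 0.04 0.06 61 x [-0.0069  0.01  ] y [-0.0395  0.0494] mid 0.0049930650549117744
scene 0.06 0.075 49 x [-0.0061  0.0095] y [-0.041   0.0493] mid 0.004038338044340301
scene 0.075 0.085 50 x [-0.0091  0.0101] y [-0.0418  0.0484] mid 0.0034380384127010166
scene 0.085 0.095 58 x [-0.0093  0.0098] y [-0.0333  0.0433] mid 0.004913956314270617
top 0.002 0.012 330 x [-0.0261  0.027 ] y [-0.0352  0.053 ] mid 0.007824875584004624
top 0.012 0.022 148 x [-0.0279  0.027 ] y [-0.0352  0.0528] mid 0.008778099304951981
top 0.022 0.031 206 x [-0.0285  0.0269] y [-0.0369  0.0524] mid 0.0072912416690984125
top 0.031 0.036 145 x [-0.0288  0.0268] y [-0.0365  0.0519] mid 0.0071591523157707275
top 0.04 0.06 26 x [-0.0089  0.0064] y [0.0501 0.0513] mid 0.05073660810499013
top 0.06 0.075 24 x [-0.0084  0.007 ] y [0.0474 0.0507] mid 0.04888446780755039
top 0.075 0.085 36 x [-0.0076  0.0069] y [0.0391 0.0499] mid 0.04425097544819566
top 0.085 0.095 67 x [-0.0074  0.007 ] y [0.0312 0.0468] mid 0.039087135044715955
```

The held carrier leans about 3° about the bar axis, with its bottom toward +y. I firm the grip, counter-rotate the tool, go to threading height and re-measure.

```bash
cat >> h.py <<'E'
def lean(P,tcp,yaw=np.radians(1.7)):
    c,s=np.cos(yaw),np.sin(yaw)
    Q=(P-[tcp[0],tcp[1],tcp[2]-.143])@np.array([[c,-s,0],[s,c,0],[0,0,1]])
    Q=Q[(abs(Q[:,0])<.035)&(abs(Q[:,1])<.06)&~np.isnan(Q[:,0])]
    lo,hi,zz=[],[],np.arange(.004,.08,.008)
    for z in zz:
        S=Q[abs(Q[:,2]-z)<.005]; a,b=np.percentile(S[:,1],[1,99]) if len(S)>8 else (np.nan,)*2
        lo.append(a);hi.append(b)
    lo,hi=map(np.array,(lo,hi)); w=hi-lo; k=(w>.084)&(w<.096)
    m=(lo+hi)/2; p=np.polyfit(zz[k],m[k],1)
    return k.sum(),"lean deg",np.degrees(np.arctan(-p[0])).round(2),"y at peak mm",(np.polyval(p,.105)*1e3).round(2)
def tilt(yaw,phi):
    return cv2.Rodrigues(np.array([np.cos(yaw),np.sin(yaw),0])*phi)[0]@R(yaw,1)
E
python3 - <<'E'
from h import *
from bench import bot
for n in("scene","top"): print(n,lean(np.load(f"pics/{n}1.npy"),[.4306,-.2424,.30]))
bot.grip(0,80)
r=tilt(np.radians(1.7),np.radians(-3))
bot.move_pose([.43,-.245,.30],r)
bot.move_l([.43,-.245,.241],.08); bot.dwell(.3)
s=bot.sense(); print(s["time"],s["tool_pos"],s["ft_force"],s["gripper_width"])
for n in("scene","top"):
    p,d=bot.capture(n); P=cloud(d,bot.calibration(n)).reshape(-1,3); np.save(f"pics/{n}2.npy",P); cv2.imwrite(f"pics/{n}2.png",p)
    print(n,lean(P,s["tool_pos"])," bar",[np.round(a,4) for a in barfit(P[~np.isnan(P[:,0])])])
E
```

```text
scene (np.int64(10), 'lean deg', np.float64(3.53), 'y at peak mm', np.float64(1.5))
top (np.int64(5), 'lean deg', np.float64(2.42), 'y at peak mm', np.float64(4.7))
8.5917 [ 0.43016015 -0.24496598  0.24129246] [ 0.45673365  0.05337265 -0.78051931] 0.015223101490323446
scene (np.int64(10), 'lean deg', np.float64(1.29), 'y at peak mm', np.float64(-1.47))  bar [array([-0.2398,  0.03  ,  0.1627,  0.0171]), np.int64(79), np.float64(0.0006)]
top (np.int64(2), 'lean deg', np.float64(0.52), 'y at peak mm', np.float64(1.27))  bar [array([-0.2385,  0.0294,  0.1625, -0.007 ]), np.int64(287), np.float64(0.0009)]
```

```bash
python3 - <<'E'
from h import *
from bench import bot
for n in("scene","top"):
    d=np.load(f"pics/{n}0.npy"); c=np.load(f"pics/{n}0c.npy",allow_pickle=True).item()
    print("bench ref",n,lean(cloud(d,c).reshape(-1,3),[.486,.422,.143],np.radians(7)))
r=tilt(np.radians(1.7),np.radians(-3.7))
bot.move_pose([.43,-.2426,.241],r)
f0=bot.sense()["ft_force"]
for x in(.46,.49,.52,.56):
    bot.move_l([x,-.2386+(x-.56)*.03,.241],.06); f=bot.sense()["ft_force"]-f0; print(x,f.round(2))
    if np.linalg.norm(f)>5: print("STOP");break
else:
    bot.dwell(.3); s=bot.sense(); print(s["time"],s["tool_pos"])
    for n in("scene","top"):
        p,d=bot.capture(n); P=cloud(d,bot.calibration(n)).reshape(-1,3); np.save(f"pics/{n}3.npy",P); cv2.imwrite(f"pics/{n}3.png",p)
        try: print(n,lean(P,s["tool_pos"]))
        except Exception as e: print(n,e)
    p=cv2.imread("pics/scene3.png"); t=cv2.imread("pics/top3.png")
    cv2.imwrite("pics/c3.png",np.hstack([cv2.resize(p[120:290,170:270],(300,510)),cv2.resize(t[110:280,390:510],(360,510))]))
E
```

```text
bench ref scene (np.int64(9), 'lean deg', np.float64(-0.65), 'y at peak mm', np.float64(-0.92))
bench ref top (np.int64(9), 'lean deg', np.float64(2.27), 'y at peak mm', np.float64(-3.67))
0.46 [0.46 1.02 1.74]
0.49 [-0.83  0.22  0.01]
0.52 [-0.37 -0.46  0.38]
0.56 [-0.33 -0.28 -0.19]
12.0083 [ 0.55983923 -0.23862837  0.24110084]
scene (np.int64(3), 'lean deg', np.float64(-0.2), 'y at peak mm', np.float64(-1.23))
top (np.int64(1), 'lean deg', np.float64(-12.0), 'y at peak mm', np.float64(23.17))h.py:28: RankWarning: Polyfit may be poorly conditioned
  m=(lo+hi)/2; p=np.polyfit(zz[k],m[k],1)
```

View pics/c3.png

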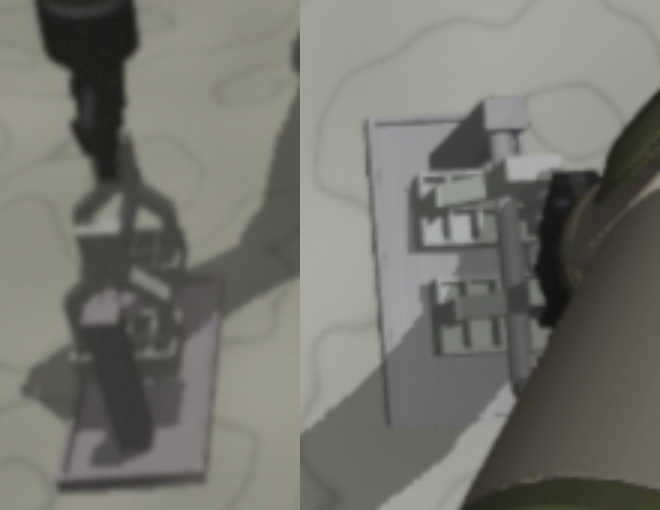

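The bar is through the window (top crop, around (510,290)), the gap to the hung carrier is clear, and the lean is about 0. Now a guarded lowering.

```bash
python3 - <<'E'
from h import *
from bench import bot
bot.dwell(.2); f0=np.mean([bot.sense()["ft_force"] for _ in range(1)],0); t0=bot.sense()["torque"]
x,y=.56,-.2386
bot.move_l([x,y,.217],.06)
z=.217
while z>.207:
    z-=.001; bot.move_l([x,y,z],.02); bot.dwell(.1); s=bot.sense(); f=s["ft_force"]-f0
    print(round(z,4),s["tool_pos"].round(4),f.round(2),(s["torque"]-t0).round(3))
    if f[2]>1.8 or np.linalg.norm(f[:2])>4: break
print(s["time"])
E
```

```text
0.216 [ 0.5601 -0.2386  0.2162] [ 0.36 -0.45 -0.29] [ 0.052  0.074 -0.079]
0.215 [ 0.56   -0.2386  0.215 ] [ 0.54  0.26 -0.41] [ 0.067  0.055 -0.019]
0.214 [ 0.56   -0.2386  0.214 ] [ 0.14 -0.18 -0.15] [-0.023  0.059 -0.055]
0.213 [ 0.56   -0.2386  0.213 ] [ 0.27 -0.26  0.42] [ 0.019  0.04  -0.046]
0.212 [ 0.5601 -0.2389  0.2121] [ 0.17 -1.29  1.16] [-0.385 -0.029 -0.082]
0.211 [ 0.5603 -0.2392  0.2117] [-0.16 -1.37  7.25] [-0.317  0.318 -0.094]
14.9583
```

```bash
python3 - <<'E'
from h import *
from bench import bot
bot.move_l([.56,-.2392,.2117],.02); bot.dwell(.1); print(bot.sense()["ft_force"])
bot.grip(.022); bot.grip(.05); s=bot.sense(); print(s["time"],s["gripper_width"],s["ft_force"])
bot.move_l([.56,-.2392,.30],.1)
bot.move_pose([.46,.12,.36],R(0.,1)); bot.dwell(.5)
print(bot.sense()["time"])
for i in range(2):
  for n in("scene","top"):
    p,d=bot.capture(n); P=cloud(d,bot.calibration(n)).reshape(-1,3)
    cv2.imwrite(f"pics/{n}4{i}.png",p)
    for nm,cx in(("new",.56),("hung",.6435)):
        S=P[(abs(P[:,0]-cx)<.03)&(abs(P[:,1]+.236)<.04)&(P[:,2]>.219)&(P[:,2]<.25)]
        T=P[(abs(P[:,0]-cx)<.035)&(abs(P[:,1]+.236)<.06)&(P[:,2]>.094)&(P[:,2]<.105)]
        print(n,nm,"tab",len(S),rect(S),S[:,2].max().round(4),"tray",len(T),rect(T),T[:,2].mean().round(4))
    if i==1: 
        print(lean(P,[.56,-.2392,.211]),lean(P,[.6435,-.2364,.211]))
  bot.dwell(.5)
p=cv2.imread("pics/scene41.png"); t=cv2.imread("pics/top41.png")
cv2.imwrite("pics/c4.png",np.hstack([cv2.resize(p[120:290,170:270],(300,510)),cv2.resize(t[110:280,390:510],(360,510))]))
E
```

```text
[ 0.02274447 -0.9488849   3.62309329]
15.9333 0.05005454271123328 [-0.45919272 -0.26042578  0.05094341]
18.875
scene new tab 94 (array([ 559.7, -238.4]), array([35.1, 21.4]), 89.7) 0.2308 tray 97 (array([ 559.4, -235.8]), array([58.7, 79.8]), 1.9) 0.0978
scene hung tab 110 (array([ 645.5, -237.3]), array([36.4, 18.8]), 87.3) 0.2301 tray 157 (array([ 643.5, -237.7]), array([60.3, 91.5]), 1.6) 0.0983
top new tab 175 (array([ 558.7, -237.7]), array([16.3, 36.6]), 2.3) 0.232 tray 202 (array([ 559.1, -240.2]), array([56.5, 92. ]), 1.8) 0.0993
top hung tab 180 (array([ 643.5, -236. ]), array([16.7, 36.5]), 1.9) 0.2314 tray 214 (array([ 643.1, -236. ]), array([56.9, 90.6]), 1.0) 0.0992
scene new tab 97 (array([ 559.6, -238.4]), array([35.3, 20.4]), 89.3) 0.2316 tray 89 (array([ 559.9, -236.9]), array([58.3, 82.6]), 2.0) 0.098
scene hung tab 113 (array([ 645.9, -237.1]), array([37.3, 18.2]), 88.7) 0.2313 tray 166 (array([ 644.3, -237.8]), array([59.7, 91.3]), 2.5) 0.0983
(np.int64(1), 'lean deg', np.float64(1.05), 'y at peak mm', np.float64(-2.3)) (np.int64(10), 'lean deg', np.float64(0.54), 'y at peak mm', np.float64(-1.49))
top new tab 170 (array([ 558.8, -237.4]), array([16. , 36.5]), 2.2) 0.2325 tray 199 (array([ 558.8, -239.9]), array([56.2, 91.2]), 1.8) 0.0991
top hung tab 177 (array([ 643.2, -236.2]), array([16.5, 37.5]), 0.7) 0.2318 tray 218 (array([ 643.3, -236.3]), array([56.7, 90.7]), 1.3) 0.0988
(np.int64(8), 'lean deg', np.float64(-1.12), 'y at peak mm', np.float64(2.05)) (np.int64(10), 'lean deg', np.float64(0.52), 'y at peak mm', np.float64(0.47))h.py:28: RankWarning: Polyfit may be poorly conditioned
  m=(lo+hi)/2; p=np.polyfit(zz[k],m[k],1)
```

View pics/c4.png

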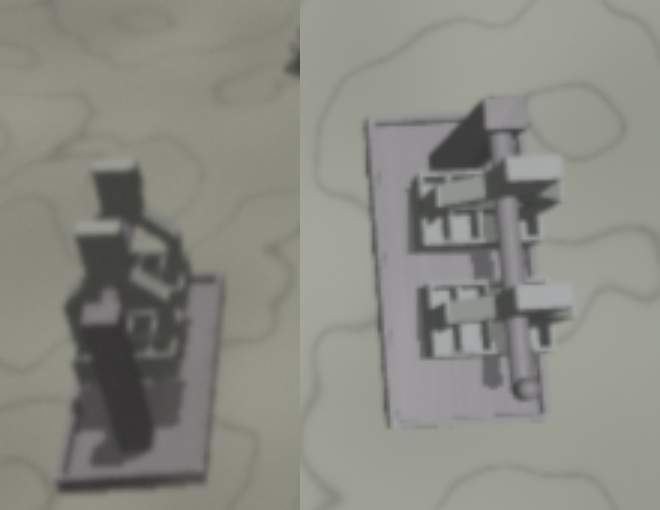

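```bash
python3 -c "
from bench import bot
print(bot.sense()['time']); print(bot.hand_in())"
```

```text
20.075
the job is handed in; nothing more can be done
None
```

The windowed carrier is hanging by its window on the bar, in front of the one already there. I handed the job in at about 20 s of the 48 s allowed, with the arm clear of everything.

**How it went:** I gripped the carrier by its tab and it leaned about 3° in the grip, so I tilted the tool to compensate. I then threaded the window over the bar tip, lowered it until the wrist force showed it resting on the bar (about 7 N), and released it.

**Last checks:**
- **New carrier:** it sits at about x = 0.559 m, with a gap of about 28 mm to the other carrier. Its tab top is within 1 mm of the other's height, so it is seated at the window's peak. Two pictures about 0.6 s apart agree to within about 1 mm, so it was still.
- **Carrier already hanging:** it stayed at x ≈ 0.643 m, unmoved within measuring error.

**Where it was not perfect:** the new carrier still leans about 1° sideways by the top camera. The scene camera gave a 1° lean the opposite way, but it was mostly blocked and I don't trust that reading. I left the lean alone, since nudging the carrier risked more than it would gain.

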